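# Close the dust-filter box with its hook-in access panel

### The arm

A 6-joint arm with a two-finger parallel gripper is mounted at the origin on the work surface; the furniture and walls round the work are solid. World frame = base frame: x ahead of the robot, y to its left, z up, the work surface at z = 0. Lengths are in m, angles in degrees, forces in N, time in s.
With the tool pointing down it reaches from about 0.35 to 0.85 m from the base axis. Payload 8.1 kg.
Tool frame: the origin (TCP) lies midway between the tips of the shut fingers; the grasp point (between the pads) lies 19 mm behind it; z points along the fingers, y is the line along which they close (so a half turn about z gives the same grasp; the last joint's range is limited). The gripper opens to 85 mm and grips with 20 to 120 N. Pads are 22 mm wide; open, the fingers measure 114 mm over their backs; the gripper's body (76 mm by 85 mm) begins 54 mm behind the grasp point. The pads swing forward as they close: fully open they stand 13 mm farther back than shut.
Start: joints at [64.607, 7.471, 85.268, -0, 87.261, -4.893], TCP at [0.21, 0.562, 0.231] pointing down, gripper open.
Joint ranges: [-169.43, 169.43], [-51.17, 129.36], [1.28, 143.12], [-76.62, 256.62], [0, 156.53], [-152.29, 152.29]. Speed limits (degrees/s): [136.94, 136.94, 159.86, 180, 180, 180].

### API

Orientations are given as a 3x3 rotation matrix whose columns are the frame's x, y, z axes.
In Python, from cell import ctrl gives the robot as it stands. The module is installed in compiled form; this text tells all that it offers. Calls block until the motion is done:
- ctrl.goto(position, orientation): joint-space move of the TCP to a pose.
- ctrl.move_linear(position, ori=None, speed=0.15): straight line of the TCP; ori=None keeps the orientation; speed is the mean speed in m/s.
- ctrl.move_joints(angles): joint-space move.
- ctrl.gripper_open() and ctrl.gripper_close(effort=None): open the fingers fully, or close them until they stop; effort is the grip in N (None keeps the last).
- ctrl.dwell(seconds).
- ctrl.inverse_kinematics(position, orientation): joint angles nearest the present ones, or None.
- ctrl.get_obs(): the state.
- ctrl.snapshot(name): name is "side" or "top"; returns the picture (420x560x3 uint8, red, green, blue); there is no depth.
- ctrl.camera_model(name): a dict with "fx", "fy", "cx", "cy" (pixels), "world_to_cam" (4x4, takes a point from world to camera coordinates). Camera axes: x right, y down, z forward; pixel columns grow to the right and rows downward; lengths in m; the calibration is good to about 2 mm. A picture is of the moment at which its call begins. camera_model takes no time and is no camera call.
A pose or a line that the arm cannot do raises ctrl.IKError and nothing moves.
- ctrl.sign_off(): hands the job in; it is judged then, once.
The state is a dict: "time": time; "joint_positions": joint angles; "joint_velocities": joint speeds; "joint_torque": joint torques, N m; "tcp_pos": TCP position; "ee_rot": TCP orientation; "ft_force": force on the tool from outside, world axes, zero at the start; "torque": the same for the moment, N m; "gripper_width": finger opening in m; "gripper_force": force on a finger pad.
Only numpy, scipy, OpenCV 4.12 (cv2) and the standard library are available. Lean on these libraries where they do the work, as an engineer would, in place of code of your own. Each camera call takes 0.05 s, during which the arm holds its last target. There are 200 camera calls.

### The job

Close the dust-filter box with the access panel that lies on the table: holding it by its handle, tip the panel so that its lip goes down, hook the lip under the box's ledge, then swing the other end down until the spring roller snaps over it and the panel sits fully home. Do not force it: feel for the stops and press no harder than the catch needs. Let go of the panel, and leave the other things on the table where they are.

Things in the scene. Friction and masses are not known exactly. Their poses are not given: they have to be found in the camera images.
- panel: Access panel, loose, flat on the table, about 0.34 kg: grey plate 130 (x) x 116 (y) x 10 mm with a bow handle on top. Origin: centre of the plate's underside, z up; the plate spans x -65 to +65, z 0 to 10 mm. Ledge to far wall of the box is shorter than plate plus lip: it cannot go in flat.
- lip (a point): Middle of the end face of the panel's lip: a bright metal tongue on the plate's -x edge, 100 mm wide (y), 5 mm thick (z 0 to 5 mm), reaching from the plate to x = -81 mm. The point lies at (-81, 0, 2.5) mm in the panel's frame; axes as the panel's.
- grip (a point): Centre of the top bar of the panel's black bow handle, at (30, 0, 71) mm in the panel's frame. The bar is 34 mm wide in x, 104 mm long in y and 16 mm high (z 63 to 79 mm); below it the handle is open between uprights at y = -36 and +36 mm. Axes as the panel's.
- filter_box: Dust-filter box: dark base fixed to the table, and round it a grey open-topped collar (176 x 146 mm) clamped by hand at an unmeasured height h, 0 to 26 mm (not in the poses: feel for it). Origin: centre of the opening, at table height; x points away from the ledge. At h = 0 the panel rests, fully home, at (0, 0, 60) mm parallel to this frame; h adds to every height of the collar.
- slot (a point): Point (-82.5, 0, 60) mm in the box's frame, on its base: where the floor of the collar's slot meets the end stop under the ledge, if h = 0. All for h = 0: floor z = 60, x -82.5 to -54; ledge over it: underside 69.5, top 73, free edge x = -71; side walls: inner faces y = -61, +61, top 68; far wall: inner face x = 66.5, top 66 mm. Lip right in, the panel can tip about 20 degrees at most.
- catch (a joint): Travel (m) of the spring roller in the middle of the far wall: 0 = right out, up to 0.0075 = pushed back in +x. For h = 0: roller radius 8, length 22 mm, centre (69.5, 0, 76.5) mm in the box's frame, mount up to z = 86 mm. Spring 7 N + 0.5 N/mm; the panel's far edge passes it with about 6 to 17 N at the edge, then the roller springs out over the plate.
- chisel: Bystander: bench chisel lying flat, 27 x 271 x 31 mm, wooden handle; origin under its middle, y along it; to be left alone.
- mug: Bystander: mug, 92 x 127 x 95 mm; origin under its middle; to be left alone.
- glue: Bystander: glue bottle, 62 mm across, 190 mm high; origin under its middle; to be left alone.
- tin: Bystander: round wax tin, 72 mm across, 34 mm high; origin under its middle; to be left alone.
- cork: Bystander: cork sanding block, 64 x 112 x 32 mm; origin under its middle; to be left alone.
- wood_block: Bystander: wooden offcut block, 64 x 100 x 63 mm; origin under its middle; to be left alone.
- beam: Bystander: wooden offcut standing up, 62 x 64 x 90 mm; origin under its middle; to be left alone.
Things that resemble listed ones, but are neither listed nor needed, are in the scene too. Leave any yellow look-alike of the filter_box alone.

How it is judged (in metres and radians):
On the way, in this order (a step that is already met when the one before it is completed fails the run):
1. the lip reaches at least 4 mm in past the ledge's edge while the panel is still tipped by more than 0.08 rad (x of lip in the frame of filter_box below -0.075 m and y of lip in the frame of filter_box between -0.012 and 0.012 m and z of lip in the frame of filter_box between 0.058 and 0.095 m and angle between panel's own z axis and vertical above 0.08 rad), for 0.1 s.
2. the panel is fully home in the box, under the ledge and under the roller (x of panel in the frame of filter_box between -0.004 and 0.004 m and y of panel in the frame of filter_box between -0.0055 and 0.0055 m and z of panel in the frame of filter_box between 0.057 and 0.0895 m and angle between the z axis of panel and the z axis of filter_box, either way round below 0.03 rad and angle between the x axis of panel and the x axis of filter_box, either way round below 0.1 rad and angle between panel's own z axis and vertical below 0.1 rad), for 0.2 s.
At the end, for the whole second after the job is handed in: The panel lies home in the box: its origin within 4 mm (x), 5.5 mm (y) of the home place, at the collar's height (57 to 89.5 mm), parallel to the box within 0.03 rad (possible only with the lip under the ledge and far edge under the sprung-out roller), catch back within 4 mm, at rest and let go (all of step 2 and linear speed of panel below 0.02 m/s and value of joint catch below 0.004 m and contact force between panel and the fingers below 0.1 N); the robot touches nothing.
It fails at once if the panel is forced: more than 35 N between panel and box (contact force between panel and filter_box above 35 N).
It fails at once if a bystander is moved by more than 25 mm (distance of any of chisel, mug, glue, tin, cork, wood_block, beam from where it was at the start of the episode above 0.025 m).
It also fails if it takes over 58 s, if anything falls off the work surface, if the arm or the gripper's body presses on something with over 40 N, if the wrist force passes 120 N, or if a joint passes its speed limit or range.

## Working session

There is one attempt and no reset: what is moved stays moved. The work goes in short steps, each a Python script; the robot and the scene stay as the last script left them, time stands still between calls to the robot, and variables do not carry over. Pictures are saved under pics/ and viewed, at most 10 in all, crops included, and the job is handed in when it is done.

```bash
mkdir -p pics
python3 - <<'E'
from cell import ctrl
import cv2,numpy as np
for n in("top","side"):
    cv2.imwrite(f"pics/{n}0.png",ctrl.snapshot(n)[:,:,::-1])
    m=ctrl.camera_model(n);print(n,m["fx"],m["cx"],m["cy"]);print(np.round(m["world_to_cam"],3))
o=ctrl.get_obs();print(o["time"],o["ft_force"],o["ee_rot"],o["gripper_width"])
E
```

```text
top 394.9477702571043 270.9924818363487 200.15527197404333
[[ 0.019 -1.     0.008 -0.015]
 [-0.999 -0.02  -0.038  0.516]
 [ 0.038 -0.007 -0.999  1.137]
 [ 0.     0.     0.     1.   ]]
side 518.9376672382233 274.5373959914735 207.54233595712665
[[-0.999 -0.053 -0.014  0.511]
 [-0.018  0.562 -0.827  0.094]
 [ 0.051 -0.826 -0.562  1.703]
 [ 0.     0.     0.     1.   ]]
0.1 [ 0.19788133 -0.32316825 -0.05155343] [[-9.36671091e-01  3.50209637e-01 -6.90557159e-04]
 [ 3.50210295e-01  9.36669911e-01 -1.49238547e-03]
 [ 1.24176338e-04 -1.63971456e-03 -9.99998648e-01]] 0.08542767755736846
```

View pics/top0.png

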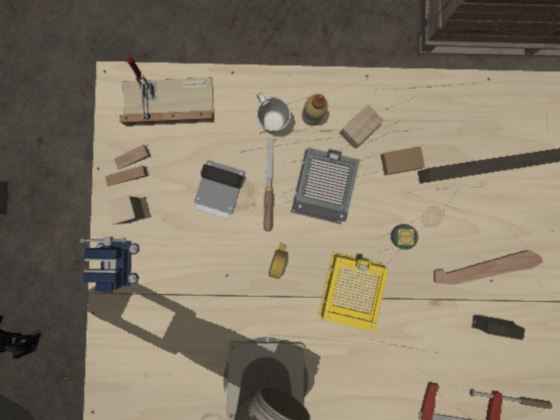

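View pics/side0.png

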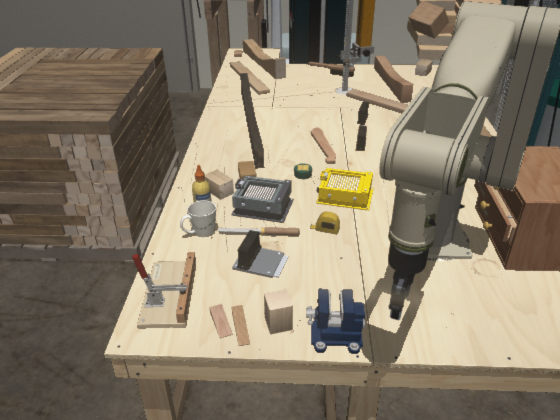

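Top view: panel about (219,190) with its handle at the far (+x) end, grey box about (326,185) with the catch at (334,155) and the ledge side at (320,213). The yellow look-alike is at (355,292). I'll enlarge the panel and box for corner picking.

Run:
```python
import cv2,numpy as np
t=cv2.imread("pics/top0.png")[140:235,185:370]
t=cv2.resize(t,None,fx=4.3,fy=4.3,interpolation=cv2.INTER_CUBIC)
t=cv2.convertScaleAbs(t,alpha=1.5,beta=10)
for i in range(0,185,20): cv2.putText(t,str(185+i),(int(i*4.3),10),0,.35,(0,0,255));cv2.line(t,(int(i*4.3),12),(int(i*4.3),18),(0,0,255))
for i in range(0,95,10): cv2.putText(t,str(140+i),(0,int(i*4.3)+4),0,.35,(0,0,255))
cv2.imwrite("pics/c1.png",t)
s=cv2.imread("pics/side0.png")[165:285,225:305]
s=cv2.resize(s,None,fx=5,fy=5,interpolation=cv2.INTER_CUBIC)
for i in range(0,80,10): cv2.putText(s,str(225+i),(i*5,10),0,.35,(0,0,255))
for i in range(0,120,10): cv2.putText(s,str(165+i),(0,i*5+4),0,.35,(0,0,255))
cv2.imwrite("pics/c2.png",cv2.convertScaleAbs(s,alpha=1.4,beta=10))
```

```text
(no output)
```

View pics/c1.png

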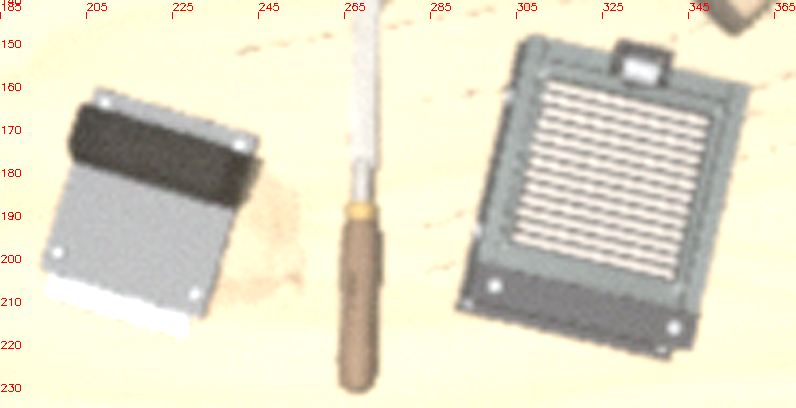

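View pics/c2.png

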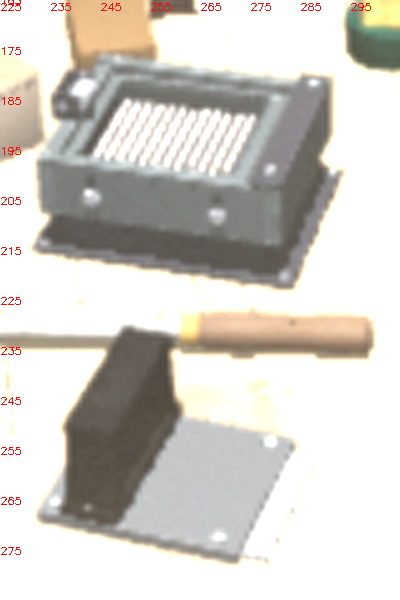

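```bash
cat > vis.py <<'E'
import numpy as np
from cell import ctrl
M={n:ctrl.camera_model(n) for n in("top","side")}
def proj(n,P):
    m=M[n];c=m["world_to_cam"][:3,:3]@P+m["world_to_cam"][:3,3]
    return np.array([m["fx"]*c[0]/c[2]+m["cx"],m["fy"]*c[1]/c[2]+m["cy"]])
def w(x,y,a,p): 
    c,s=np.cos(a),np.sin(a);return np.array([x+c*p[0]-s*p[1],y+s*p[0]+c*p[1],p[2]])
E
cat > fit.py <<'E'
from vis import *
from scipy.optimize import least_squares
T=lambda u,v:(185+u/4.3,140+v/4.3)
S=lambda u,v:(225+u/5,165+v/5)
mm=lambda *a:np.array(a)/1000
P=[("top",mm(65,58,10),T(97,88)),("top",mm(65,-58,10),T(259,136)),("top",mm(-65,58,10),T(43,268)),("top",mm(-65,-58,10),T(206,318)),
("top",mm(-81,50,5),T(44,292)),("top",mm(-81,-50,5),T(187,337)),("top",mm(47,52,79),T(82,103)),("top",mm(47,-52,79),T(262,158)),("top",mm(13,-52,79),T(240,208)),("top",mm(13,52,79),T(70,157)),
("side",mm(65,58,10),S(38,517)),("side",mm(-65,58,10),S(240,555)),("side",mm(-65,-58,10),S(296,440))]
f=lambda q:np.concatenate([proj(n,w(*q,p))-u for n,p,u in P])
r=least_squares(f,[.47,.12,-.2],loss="soft_l1");print("panel",r.x,np.degrees(r.x[2]));print(f(r.x).reshape(-1,2).round(1).tolist())
def g(q):
    x,y,a,h,c,Y=q
    B=[("top",mm(88+c,73,67),T(526,37)),("top",mm(88+c,-73,67),T(749,88)),("top",mm(-71,Y,73),T(477,262)),("top",mm(-71,-Y,73),T(697,313)),("top",mm(67,0,82),T(642,72)),
    ("side",mm(-71,-Y,73),S(303,75)),("side",mm(-71,Y,73),S(252,183)),("side",mm(-88+c,-Y,73),S(332,80)),("side",mm(-88+c,Y,73),S(290,188)),("side",mm(88+c,73,67),S(43,157)),("side",mm(88+c,-73,67),S(105,58))]
    return np.concatenate([proj(n,w(x,y,a,p+[0,0,h/1000]))-u for n,p,u in B]+[[(c+8)/1.5,(Y-73)/3]])
r=least_squares(g,[.47,-.16,-.2,10,-8,73],loss="soft_l1");print("box",r.x,np.degrees(r.x[2]));print(g(r.x)[:-2].reshape(-1,2).round(1).tolist())
E
python3 fit.py
```

```text
panel [ 0.55070056  0.14310512 -0.28346888] -16.241570331115835
[[0.5, -0.3], [0.9, 0.4], [-0.6, 0.4], [-0.3, 0.8], [0.4, 1.0], [-0.0, 0.8], [0.3, -0.4], [-5.3, -1.9], [-3.9, -1.6], [-0.7, -1.1], [0.1, -3.3], [-0.0, -1.9], [1.0, -2.3]]
box [ 0.56686127 -0.15805959 -0.20881211  3.92240893 -8.91069506 71.9170194 ] -11.964052717384789
[[0.4, -0.2], [-0.0, -0.2], [0.2, 0.3], [0.3, 0.3], [-0.9, 1.0], [-0.2, -0.0], [-0.3, -0.1], [1.0, -0.1], [-0.5, -0.1], [-0.8, 1.0], [-0.3, -0.4]]
```

```bash
sed -i 's/("top",mm(47,-52,79),T(262,158)),("top",mm(13,-52,79),T(240,208)),//; s/("side",mm(65,58,10),S(38,517)),("side",mm(-65,58,10),S(240,555)),("side",mm(-65,-58,10),S(296,440))/("side",mm(65,58,0),S(38,517)),("side",mm(-65,58,0),S(240,555))/' fit.py; python3 fit.py
```

```text
panel [ 0.55151815  0.143401   -0.27140211] -15.55019557633734
[[0.1, -0.4], [0.6, -0.2], [-0.5, 0.5], [-0.1, 0.3], [0.6, 1.0], [0.3, 0.4], [-0.1, -0.6], [-1.0, -1.2], [0.1, -0.5], [0.0, 0.6]]
box [ 0.56686127 -0.15805959 -0.20881211  3.92240893 -8.91069506 71.9170194 ] -11.964052717384789
[[0.4, -0.2], [-0.0, -0.2], [0.2, 0.3], [0.3, 0.3], [-0.9, 1.0], [-0.2, -0.0], [-0.3, -0.1], [1.0, -0.1], [-0.5, -0.1], [-0.8, 1.0], [-0.3, -0.4]]
```

```bash
cat > h.py <<'E'
import numpy as np
from cell import ctrl
from scipy.spatial.transform import Rotation as R
PAN=np.array([.5515,.1434,-15.5]); BOX=np.array([.5669,-.1581,-11.96])
G=np.array([.030,0,.050])          # TCP in panel frame
SG=1
def toolR(Rp): return np.column_stack([SG*Rp[:,1],SG*Rp[:,0],-Rp[:,2]])
def tcp_pan(p,yaw):
    Rp=R.from_euler("z",yaw,degrees=True).as_matrix(); return np.array(p)+Rp@G,toolR(Rp)
def tcp_lip(lx,lz,th,ly=0):
    """lip's lower corner at (lx,ly,lz) m in box frame, tipped th deg"""
    Rb=R.from_euler("z",BOX[2],degrees=True).as_matrix()
    Rp=R.from_euler("y",-th,degrees=True).as_matrix()
    o=np.array([lx,ly,lz])-Rp@np.array([-.081,0,0])
    return np.array([BOX[0],BOX[1],0])+Rb@(o+Rp@G),toolR(Rb@Rp)
def obs():
    o=ctrl.get_obs();Rb=R.from_euler("z",BOX[2],degrees=True).as_matrix()
    return o,Rb.T@o["ft_force"],Rb.T@o["torque"]
E
python3 - <<'E'
import h
from h import *
for s in(1,-1):
    h.SG=s
    for a in[tcp_pan([PAN[0],PAN[1],0],PAN[2]),tcp_pan([PAN[0],PAN[1],.16],PAN[2]),tcp_lip(-.062,.13,14),tcp_lip(-.082,.06,14),tcp_lip(-.081,.06,0)]:
        q=ctrl.inverse_kinematics(*a);print(s,None if q is None else np.round(q,1))
E
```

```text
1 [ 8.2 15.8 95.5 -0.  68.7 23.7]
1 [ 8.2  7.4 87.5 -0.  85.  23.7]
1 [-21.5  -1.6  98.5   2.4  69.3 -10.1]
1 [-21.8  -1.4 105.9   2.7  61.8 -10.9]
1 [-20.2  15.2  89.5  -0.   75.4  -8.2]
-1 None
-1 None
-1 None
-1 None
-1 None
```

Run:
```python
from h import *
import cv2
p,r=tcp_pan([PAN[0],PAN[1],0],PAN[2])
ctrl.goto(p+[0,0,.11],r); ctrl.move_linear(p,speed=.12)
o,f,t=obs();print(o["time"],f.round(2),np.round(o["tcp_pos"]-p,4))
ctrl.gripper_close(120);o,f,t=obs();print(o["time"],f.round(2),o["gripper_width"],o["gripper_force"],np.round(o["tcp_pos"]-p,4))
ctrl.move_linear(p+[0,0,.16],speed=.12)
p,r=tcp_lip(-.062,.12,14);ctrl.goto(p,r);ctrl.dwell(.2)
o,f,t=obs();print(o["time"],f.round(2),t.round(3),o["gripper_width"],np.round(o["tcp_pos"]-p,4))
a=ctrl.snapshot("top")[:,:,::-1][120:260,240:400];b=ctrl.snapshot("side")[:,:,::-1][100:240,190:350]
cv2.imwrite("pics/g1.png",cv2.resize(np.hstack([a,b]),None,fx=2.5,fy=2.5,interpolation=cv2.INTER_CUBIC))
```

```text
3.2167 [0.43 0.14 0.25] [0.0008 0.0001 0.0011]
3.75 [-0.42 -0.41  5.62] 0.032033383627103035 120.311279296875 [0.0007 0.0001 0.0009]
6.5833 [-0.23  0.51 -4.26] [-0.041  0.178  0.022] 0.032165916723763247 [0.0004 0.0013 0.    ]
```

View pics/g1.png

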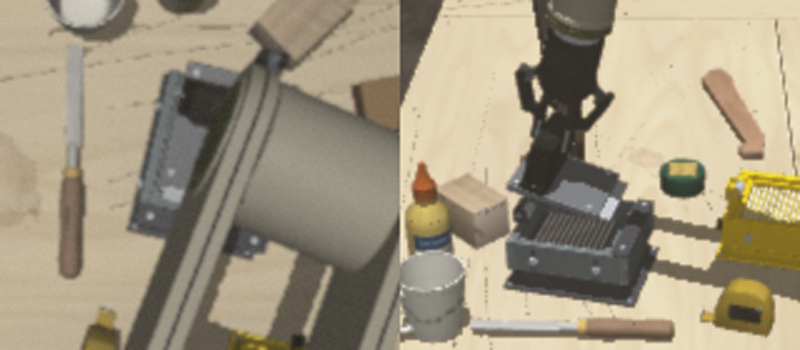

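Side view: the panel is held tipped over the grey box, with the lip's near end at about (272,188), the plate's far near corner at about (234,173), and nothing disturbed. I'll compare these with the predicted pixels.

Run:
```python
from h import *; from vis import proj
import cv2
o=ctrl.get_obs();E=np.array(o["ee_rot"]);Rp=np.column_stack([E[:,1],E[:,0],-E[:,2]])
org=o["tcp_pos"]-Rp@G
im=ctrl.snapshot("side")[:,:,::-1][140:210,215:315];k=8
im=cv2.convertScaleAbs(cv2.resize(im,None,fx=k,fy=k,interpolation=cv2.INTER_CUBIC),alpha=1.4,beta=10)
for q in[(-81,50,0),(-81,-50,5),(-81,50,5),(65,58,0),(65,58,10),(-65,58,0),(-65,58,10),(-65,-58,10)]:
    u=proj("side",org+Rp@(np.array(q)/1000));print(q,u.round(1))
    cv2.circle(im,tuple(int(c) for c in ((u-[215,140]+.5)*k)),4,(0,0,255),1)
cv2.imwrite("pics/g2.png",im)
```

```text
(-81, 50, 0) [273.9 187. ]
(-81, -50, 5) [281.6 171.2]
(-81, 50, 5) [274.2 185.9]
(65, 58, 0) [232.4 174.1]
(65, 58, 10) [233.  171.7]
(-65, 58, 0) [268.8 186.7]
(-65, 58, 10) [269.4 184.3]
(-65, -58, 10) [278.2 167.5]
```

View pics/g2.png

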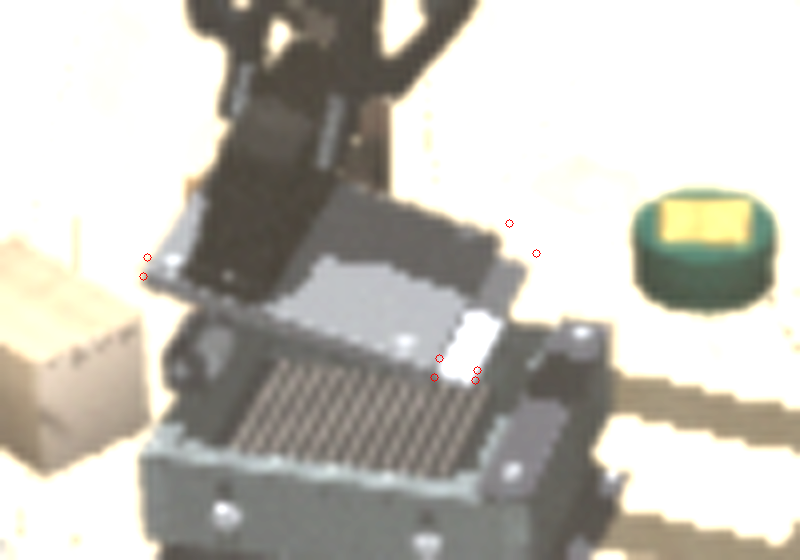

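Run:
```python
from h import *; from vis import proj
from scipy.optimize import least_squares
o=ctrl.get_obs();E=np.array(o["ee_rot"]);Rp=np.column_stack([E[:,1],E[:,0],-E[:,2]]);tcp=np.array(o["tcp_pos"])
P=[((65,58,0),(143,287)),((-65,58,0),(435,378)),((-81,50,0),(472,384)),((-65,-58,10),(500,235)),((-81,-50,5),(524,265))]
def f(q,full=True):
    Rq=Rp@R.from_euler("xyz",q[:3],degrees=True).as_matrix()
    r=[proj("side",tcp+Rq@(np.array(p)/1000-G+np.array(q[3:])/1000))-(np.array(u)/8+[215-.5,140-.5]) for p,u in P]
    r=np.concatenate(r)/.4
    return np.concatenate([r,q/np.array([2,2,.7,1,1.5,1.5])]) if full else r*.4
s=least_squares(f,np.zeros(6));print("rx ry rz dx dy dz",s.x.round(2));print(f(s.x,0).reshape(-1,2).round(2).tolist())
print(np.linalg.inv(s.jac.T@s.jac).diagonal()**.5)
```

```text
rx ry rz dx dy dz [ 2.52 -0.37  0.99  0.62  1.43 -2.52]
[[-0.26, -0.75], [-0.24, 0.37], [0.21, 0.01], [0.21, -0.06], [0.66, -0.12]]
[0.81059582 0.69416623 0.48813207 0.63675042 1.34172476 1.00852932]
```

Run:
```python
from h import *
p,r=tcp_lip(-.062,.078,14);ctrl.move_linear(p,r,speed=.1);ctrl.dwell(.2)
o,f0,t0=obs();print(o["time"],f0.round(2),t0.round(3))
lz=.078
while lz>.056:
    lz-=.001;p,r=tcp_lip(-.062,lz,14);ctrl.move_linear(p,r,speed=.02);ctrl.dwell(.05)
    o,f,t=obs();print(round(lz,4),round(o["time"],2),(f-f0).round(2),(t-t0).round(3))
    if np.linalg.norm(f-f0)>3.5: break
```

```text
7.5 [ 0.17 -0.82 -4.37] [ 0.036  0.198 -0.032]
0.077 7.8 [-0.15  1.27  1.81] [-0.005  0.008  0.021]
0.076 8.1 [-0.44  0.49  0.71] [-0.048  0.044  0.095]
0.075 8.4 [-0.66  0.82  0.02] [-0.05   0.002  0.022]
0.074 8.7 [-0.15  1.2   0.93] [-0.004  0.005  0.095]
0.073 9.0 [-0.02  1.33  0.41] [-0.042  0.018  0.071]
0.072 9.3 [-0.16  0.14  0.2 ] [-0.037  0.058  0.036]
0.071 9.6 [-0.43  1.45  5.57] [-0.007  0.341  0.035]
```

Run:
```python
from h import *; from vis import proj
import cv2
o=ctrl.get_obs();E=np.array(o["ee_rot"]);Rp=np.column_stack([E[:,1],E[:,0],-E[:,2]])
org=o["tcp_pos"]-Rp@G
im=ctrl.snapshot("side")[:,:,::-1][150:220,215:315];k=8
im=cv2.convertScaleAbs(cv2.resize(im,None,fx=k,fy=k,interpolation=cv2.INTER_CUBIC),alpha=1.6,beta=15)
for q in[(-81,50,0),(-81,-50,5),(-81,50,5),(65,58,0),(65,58,10),(-65,58,0),(-65,58,10),(-65,-58,10)]:
    u=proj("side",org+Rp@(np.array(q)/1000))
    cv2.circle(im,tuple(int(c) for c in ((u-[215,150]+.5)*k)),3,(0,0,255),1)
Rb=R.from_euler("z",BOX[2],degrees=True).as_matrix()
for h,c in((4,(0,160,0)),(10,(255,0,0))):
  for q in[(-71,72,73),(-71,-72,73),(-97,72,73),(66.5,61,66),(79,73,66),(79,73,40),(-97,73,40)]:
    u=proj("side",np.array([BOX[0],BOX[1],0])+Rb@((np.array(q)+[0,0,h])/1000))
    cv2.circle(im,tuple(int(v) for v in ((u-[215,150]+.5)*k)),3,c,1)
cv2.imwrite("pics/g3.png",im)
```

```text
(no output)
```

View pics/g3.png

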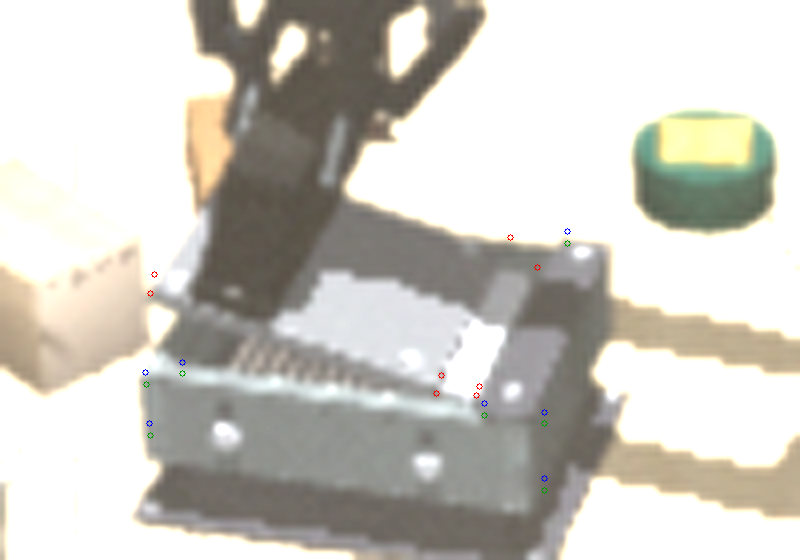

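The side view shows the lip (near end about (470,400) in the crop) just short of the ledge edge at (484,412) and resting inside the collar. The force moment shows even contact across y, so this is the slot floor. Next I raise slightly and slide in to feel the end stop.

Run:
```python
from h import *
lz=.0719
p,r=tcp_lip(-.062,lz,14);ctrl.move_linear(p,r,speed=.02);ctrl.dwell(.2)
F=[];T=[]
for i in range(3):
    o,f0,t0=obs();F.append(f0);T.append(t0);ctrl.dwell(.03)
f0=np.mean(F,0);t0=np.mean(T,0);print(o["time"],f0.round(2),t0.round(3))
lx=-.062
while lx>-.090:
    lx-=.001;p,r=tcp_lip(lx,lz,14);ctrl.move_linear(p,r,speed=.02);ctrl.dwell(.05)
    o,f,t=obs();print(round(lx,4),round(o["time"],2),(f-f0).round(2),(t-t0).round(3))
    if np.linalg.norm(f-f0)>4: break
```

```text
10.1667 [ 0.71 -0.21 -1.96] [-0.003  0.193  0.016]
-0.063 10.5 [-0.05  0.62 -0.88] [-0.049 -0.045 -0.067]
-0.064 10.8 [-0.98 -0.79 -1.06] [-0.047  0.022  0.004]
-0.065 11.1 [-0.28  0.39 -1.66] [-0.004  0.063 -0.036]
-0.066 11.4 [-0.84 -0.97 -1.41] [-0.008  0.07  -0.015]
-0.067 11.7 [-0.06 -0.41 -0.03] [ 0.037  0.088 -0.008]
-0.068 12.0 [-0.96 -0.23 -1.01] [-0.004  0.07   0.001]
-0.069 12.3 [-0.8  -0.42 -0.97] [-0.055  0.147 -0.02 ]
-0.07 12.6 [-1.37 -0.87 -0.7 ] [-0.05   0.144 -0.029]
-0.071 12.9 [-1.05 -0.84 -1.54] [-0.056  0.17  -0.049]
-0.072 13.2 [-1.11  1.16 -0.79] [ 0.02   0.164 -0.021]
-0.073 13.5 [-1.94  0.55 -0.93] [-0.004  0.128 -0.008]
-0.074 13.8 [-0.31 -0.3  -1.39] [-0.015  0.156  0.039]
-0.075 14.1 [-0.97 -0.01 -1.15] [-0.027  0.044  0.007]
-0.076 14.4 [-0.86  0.92 -1.51] [0.02  0.035 0.031]
-0.077 14.7 [-0.64  1.54 -1.56] [ 0.016  0.103 -0.027]
-0.078 15.0 [-1.01 -0.5  -1.98] [ 0.008  0.053 -0.049]
-0.079 15.3 [-1.58  0.23 -1.05] [-0.004  0.044 -0.025]
-0.08 15.6 [ 0.88  1.28 -1.19] [-0.001 -0.46  -0.085]
-0.081 15.9 [ 4.99  0.59 -2.63] [ 0.032 -1.23  -0.11 ]
```

```bash
cat > swing.py <<'E'
from h import *
import sys
def swing(ths,lx=-.0787,lz=.0722,fmax=16,drop=5):
    f0=np.array([0,-.2,-4.0]);pk=0
    for th in ths:
        p,r=tcp_lip(lx,lz,th);ctrl.move_linear(p,r,speed=.02);ctrl.dwell(.05)
        o,f,t=obs();f=f-f0;print(round(th,2),round(o["time"],2),f.round(1),t.round(2),o["gripper_width"].__round__(4))
        if np.linalg.norm(f)>fmax: print("fmax");break
        pk=max(pk,f[2])
        if pk>6 and f[2]<pk-drop: print("drop");break
E
python3 - <<'E'
from swing import *
swing([14]+list(np.arange(13,5.9,-1))+list(np.arange(5.5,.4,-.5)))
E
```

```text
14 16.22 [-0.3  0.5  0.8] [ 0.01  0.27 -0.02] 0.0322
13.0 16.52 [ 0.1 -0.3  0. ] [-0.02  0.2   0.03] 0.0323
12.0 16.83 [-0.5  0.4  1.1] [-0.03  0.23  0.01] 0.0322
11.0 17.14 [ 0.7  0.1 -0.1] [-0.02  0.15 -0.01] 0.0321
10.0 17.45 [-0.2  0.1 -0.4] [-0.05  0.12  0.03] 0.0321
9.0 17.76 [-0.   0.2  1.1] [-0.    0.07 -0.04] 0.0322
8.0 18.07 [-5.7  0.5  3.8] [-0.03  1.06  0.02] 0.0322
7.0 18.38 [-4.9  0.1  3. ] [ 0.01  1.25 -0.05] 0.032
6.0 18.68 [-4.9 -0.2  1.4] [ 0.01  1.35 -0.09] 0.032
5.5 18.98 [-4.8  0.4  0.8] [-0.06  1.45 -0.04] 0.0322
5.0 19.28 [-5.7 -0.3  0.4] [-0.04  1.44 -0.03] 0.0324
4.5 19.58 [-5.4 -0.4  1.2] [-0.05  1.45 -0.05] 0.0322
4.0 19.88 [-6.6  0.3  0.5] [-0.07  1.54 -0.09] 0.0318
3.5 20.18 [-6.6 -0.5  1.3] [0.03 1.51 0.  ] 0.0322
3.0 20.48 [-6.2  0.2 -0.1] [-0.06  1.52 -0.09] 0.0325
2.5 20.78 [-6.4  0.5  0. ] [-0.06  1.5  -0.1 ] 0.0322
2.0 21.08 [-5.6 -0.3 -1.1] [-0.07  1.58 -0.02] 0.0321
1.5 21.38 [-5.9  0.1 -0.9] [-0.04  1.62  0.01] 0.0324
1.0 21.68 [-4.9 -0.6 -3. ] [-0.06  1.37 -0.01] 0.0319
0.5 21.98 [-3.7 -0.1 -4.1] [-0.05  0.82 -0.01] 0.0323
```

Roller contact started at about 8°, peaking near 7 N. The force has now turned downward, so the roller is riding over the edge. I'll settle the panel to the floor.

Run:
```python
from swing import *
swing([0,-.4],lz=.0718); swing([-.4,-.8,-1.2],lz=.0713,fmax=12)
```

```text
0 22.28 [-2.8  0.5  0.4] [0.07 0.64 0.06] 0.0324
-0.4 22.58 [-5.8  1.3  5.3] [0.11 1.21 0.02] 0.0323
-0.4 22.88 [-8.7  0.6  8.5] [0.18 1.54 0.02] 0.0321
fmax
```

Run:
```python
from swing import *
import cv2
swing([0,-.2],lx=-.0793,lz=.0716)
ctrl.gripper_open();o,f,t=obs();print(o["time"],f,o["gripper_width"])
p,r=tcp_lip(-.0793,.0716,-.2)
ctrl.move_linear(p+[0,0,.10],speed=.1);ctrl.goto(p+np.array([-.12,.10,.16]),r)
ctrl.dwell(.2)
a=ctrl.snapshot("top")[:,:,::-1][135:235,280:370];b=ctrl.snapshot("side")[:,:,::-1][160:220,222:306]
a=cv2.resize(a,None,fx=5,fy=5,interpolation=cv2.INTER_CUBIC)[:500,:360+90]
b=cv2.resize(b,None,fx=4.1,fy=4.1,interpolation=cv2.INTER_CUBIC)
im=np.zeros((500,800,3),np.uint8);im[:,:450]=a;im[:b.shape[0],450:450+b.shape[1]]=b[:,:350]
cv2.imwrite("pics/r1.png",cv2.convertScaleAbs(im,alpha=1.4,beta=10))
```

```text
0 23.18 [-2.2  1.6  1.9] [0.1  0.3  0.02] 0.032
-0.2 23.48 [-5.   1.2  9.6] [ 0.2   0.71 -0.02] 0.032
24.05 [-0.11937231 -0.32296     0.0376643 ] 0.08548618860063725
```

View pics/r1.png

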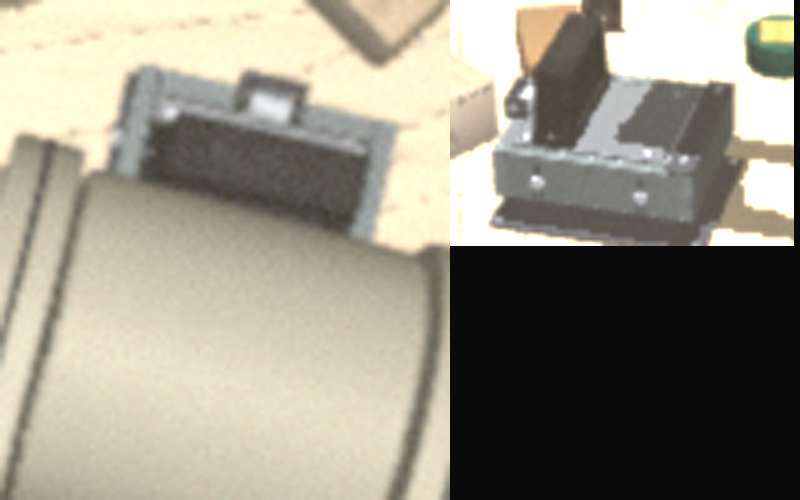

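Side view: the plate lies flat in the collar, under the ledge, with the handle standing upright. Top view: the roller at (272,104) in the crop sits over the far edge. The arm hides part of it, so I'll clear it and take one closer look.

Run:
```python
from h import *
from vis import proj
import cv2
ctrl.move_joints([64.607,7.471,85.268,0,87.261,-4.893]);ctrl.dwell(.2)
o=ctrl.get_obs();print(o["time"],o["tcp_pos"])
a=ctrl.snapshot("top")[:,:,::-1];b=ctrl.snapshot("side")[:,:,::-1];cv2.imwrite("pics/top1.png",a)
Rb=R.from_euler("z",BOX[2],degrees=True).as_matrix()
def dr(im,n,u0,v0,w,h,k):
    c=cv2.convertScaleAbs(cv2.resize(np.ascontiguousarray(im[v0:v0+h,u0:u0+w]),None,fx=k,fy=k,interpolation=cv2.INTER_CUBIC),alpha=1.5,beta=15)
    for q in[(65,58,10),(65,-58,10),(-65,58,10),(47,52,79),(47,-52,79),(13,52,79),(13,-52,79)]:
        u=proj(n,np.array([BOX[0],BOX[1],0])+Rb@((np.array(q)+[0,0,66])/1000));cv2.circle(c,tuple(int(x) for x in (u-[u0,v0]+.5)*k),3,(0,0,255),1)
    return c
A=dr(a,"top",288,142,76,86,5.2);B=dr(b,"side",226,160,72,64,5.5)
im=np.zeros((450,800,3),np.uint8);im[:A.shape[0],:A.shape[1]]=A[:450];im[:B.shape[0],400:400+B.shape[1]]=B[:450]
cv2.imwrite("pics/r2.png",im)
```

```text
28.8333 [0.21079237 0.56175608 0.23141627]
```

View pics/r2.png

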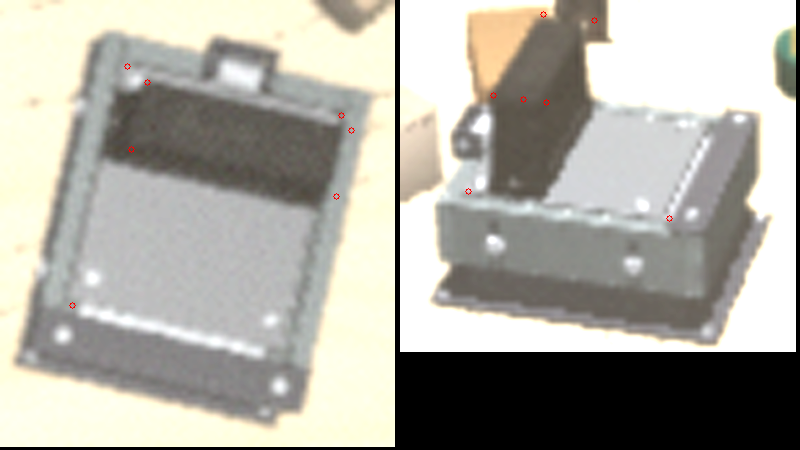

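The lip strip between ledge and plate has a uniform width of about 6 mm, and the roller at (240,72) in the crop lies over the far edge. As a last check I'll compare the roller position before and after.

Run:
```python
import cv2,numpy as np
for n in("top0","top1"):
    g=cv2.imread(f"pics/{n}.png",0)[151:162,327:342].astype(float)
    print(g[:,5:10].mean(1).round(0))
    w=np.clip(g-110,0,None);w[8:]=0;y,x=np.mgrid[:11,:15];print(n,(w*x).sum()/w.sum()+327,(w*y).sum()/w.sum()+151,g.max())
```

```text
[ 72.  75.  92. 123. 152. 160. 151. 130. 100.  87.  99.]
top0 333.86655948553056 155.7057877813505 164.0
[ 71.  76.  92. 122. 147. 155. 150. 131. 108.  96.  83.]
top1 333.9787045252884 155.75244010647737 158.0
```

```bash
python3 -c "
from cell import ctrl
print(ctrl.sign_off())"
```

```text
the job is handed in; nothing more can be done
None
```

The panel is in the box with its lip under the ledge and the roller sprung back out over its far edge. I let go of it, moved the arm clear and handed the job in at about 29 s; no verdict came back.

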